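# Index a closure end plate and lock it

### The job

Turn the round end plate in its fixture, by pushing sideways on its port stubs, until the notch in its rim meets the spring plunger and the plunger drops fully in; then lean the plate on against the plunger with about 15 N for a moment to take up the play, never with more than 25 N. After that push the locking bolt fully home into the wide gap in the plate's rim and let go, leaving the loose things beside the fixture where they are.

Things in the scene. Friction and masses are not known exactly. Their poses are not given: they have to be found in the camera images.
- fixture: Grey fixture fixed to the bench, base plate 205 x 215 x 12 mm. Origin: on the axis the end plate turns about, at bench level; z up. The index block with the spring plunger (36 mm wide, 80 to 116 mm out) is clamped fast somewhere within 0.2 rad either side of its +x axis; just where is not measured. Bolt guide: +y side, 79 to 97 mm out. Four keeper clips (46 mm tall) overlap the rim from 64 mm out.
- end_plate: Bare aluminium round end plate, 140 mm across, 14 mm thick, loose in the fixture with about 1 mm sideways play; turns either way. Origin: centre of its underside, 26 mm above the bench. +x points through the notch in its rim, +y through the gap (44 mm wide, for the bolt). Turning it takes about 3 to 9 N of push on a stub; with the plunger in the notch it is stopped dead, about 10 N a mm.
- port_stub (a point): Centre of one of four alike upright grey port stubs on the end plate, 18 mm in diameter and 32 mm tall (from 40 to 72 mm above the bench; the point is at 56 mm). They stand 49 mm from the plate's centre, at 45 (this one), 135, 225 and 315 degrees from its +x axis, counter-clockwise seen from above. Between them is a low round boss, 56 mm across, 8 mm high.
- plunger (a joint): Travel in m of the flat steel spring plunger (18 mm wide) towards the plate's axis. About 0.002 to 0.005 while it rides on the plate's rim; 0.011 when it is fully dropped into the notch. It moves by its own spring (about 3.5 N); a black knob at its outer end moves with it. It drops by itself when the notch is within about 1 mm of it.
- bolt (a joint): Travel in m of the round-nosed steel locking bolt (9 mm in diameter) along the fixture's -y, towards the plate; 0 withdrawn, 0.016 fully home against its stop, its nose 11 mm inside the gap in the plate's rim. It stays where it is left and takes about 3 N to slide. It meets the plain rim at about 0.005 if the plate is not indexed.
- bolt_tab (a point): The upright tab by which the bolt is pushed: steel, 24 mm wide (along the fixture's x), 8 mm thick, from 24 to 80 mm above the bench. The point is its centre in plan, 58 mm above the bench, 116 mm from the fixture's axis when the bolt is withdrawn.
- gland: Bystander: loose light grey cable gland, 27 x 31 x 27 mm, on the bench right of the fixture; origin at the centre of its underside.
- sleeves: Bystander: loose clear tube of sleeves, 27 x 84 x 26 mm, lying on the bench right of the fixture; origin at the centre of its underside.
- tape_measure: Bystander: loose pocket tape measure, 64 x 81 x 36 mm, on the bench left of the fixture; origin at the centre of its underside.
- rim_notch (a point): Middle of the notch in the end plate's rim: 20 mm wide, open outwards, 63 mm from the plate's centre, 33 mm above the bench. It takes the 18 mm wide plunger. (The other opening in the rim, 44 mm wide, is the bolt's gap.)

How it is judged:
By the outcome, as a careful person would: the job done as asked, in the order asked, and still so for the second after the job is handed in, with the robot touching nothing.
It also fails if it takes over 64 s, if anything falls off the work surface, if the arm or the gripper's body presses on something with over 40 N, if the wrist force passes 120 N, or if a joint passes its speed limit or range.

### The arm

A 7-joint arm with a two-finger parallel gripper is mounted at the origin on a cart in front of the work surface, level with it; the furniture and walls round the work are solid. World frame = base frame: x ahead of the robot, y to its left, z up, the work surface at z = 0. Lengths are in m, angles in rad, forces in N, time in s.
With the tool pointing down it reaches from about 0.35 to 0.9 m from the base axis. Payload 19.9 kg.
Tool frame: the origin (TCP) lies on the centre line of the jaws, within the pads' length; the fingertips stand 19 mm ahead of it and the grasp point (between the pads) is the TCP (r.finger_overhang is the distance from the TCP to the fingertips, in m); z points along the fingers, y is the line along which they close (so a half turn about z gives the same grasp; the last joint's range is limited). The gripper opens to 85 mm and grips with 20 to 120 N. Pads are 22 mm wide; open, the fingers measure 114 mm over their backs; the gripper's body (76 mm by 85 mm) begins 54 mm behind the grasp point. The pads swing forward as they close: fully open they stand 13 mm farther back than shut.
Start: joints at [-1.302, 0.417, -0.01, 1.614, 0.005, 1.111, -0.053], TCP at [0.191, 0.595, 0.25] pointing down, gripper open.
Joint ranges: [-2.81, 2.81], [-0.39, 2.02], [-1.27, 1.25], [0.06, 2.57], [-1.19, 4.33], [0.19, 2], [-2.82, 2.82]. Speed limits (rad/s): [1.89, 1.89, 2.39, 2.39, 3.01, 3.01, 3.01].

### API

Orientations are given as [roll, pitch, yaw] about the fixed x, y, z axes, in that order (R = Rz(yaw) Ry(pitch) Rx(roll)).
In Python, from workcell import r, viewer, job_done gives the robot as it stands.
- The arm moves only by the tool move_arm, never from a script. Its argument "commands" is a list of rows, each a list of 3 entries, a list of its own where there are three numbers: the shift along the tool's x, y, z in m, then the turn, a rotation vector about the tool's x, y, z in degrees, then the finger opening in m, from 0 to 0.0854. A call has 1 to 8 rows; each row is the pose to reach, as a shift and turn from the pose commanded when the call began, along the tool's axes at that moment; what a row does not reach only later rows make up. A row lasts 1/10 s, in which the tool goes at most 50 mm and 8.59 degrees, less where a joint would pass 70% of its speed; a pose out of reach is approached as far as the arm can. A call with a gripper value outside its range is refused whole. The fingers move at their own pace and stop on an object; "force" is the grip in N (left out, the last holds). Time passes only in rows, so rows that repeat a pose let the fingers close. It gives the time, the measured TCP pose, the force, the opening and the grip force at its end, in the units of the state.
- r.sense(): the state, without advancing time (a new reading comes with each control period).
- viewer.snapshot(name): name is "side" or "top" or "wrist"; returns a dict with "color" (420x560x3 uint8, blue, green, red), "fx", "fy", "cx", "cy" (pixels), "world_from_camera" (4x4, takes a point from camera to world coordinates); the wrist camera has in their place "hand_eye" (4x4, takes a point from camera to tool coordinates, whose origin is the TCP and whose axes are the flange's). Camera axes: x right, y down, z forward; pixel columns grow to the right and rows downward; lengths in m; the calibration is good to about 2 mm. A picture is of the moment at which its call begins: read the wrist's pose just before it. There is no depth.
- job_done(): hands the job in; it is judged then, once.
The state is a dict: "time": time; "joints": joint angles; "qd": joint speeds; "effort": joint torques, N m; "tool_pos": TCP position; "tool_rot": TCP orientation; "wrist_force": force on the tool from outside, world axes, zero at the start; "wrist_torque": the same for the moment, N m; "width": opening from 0.0 (shut) to 1.0 (fully open); "finger_force": force on a finger pad.
Only numpy, scipy, OpenCV 4.12 (cv2) and the standard library are available. Lean on these libraries where they do the work, as an engineer would, in place of code of your own. Each camera call takes 0.05 s, during which the arm holds its last target. There are 200 camera calls.

## Working session

There is one attempt and no reset: what is moved stays moved. The work goes in short steps, Python scripts to look and compute and a tool call to move; the robot and the scene stay as the last step left them, time stands still between calls to the robot, and variables do not carry over. Pictures are saved under pics/ and viewed, at most 10 in all, crops included, and the job is handed in when it is done.

Besides the shell and the picture viewer there is one more tool, called by a JSON object that holds its "op" and its "data", one argument or row to a line. move_arm: Moves the arm, as the interface text tells. Its arguments: {"type":"object","properties":{"commands":{"type":"array"},"force":{"type":"number"}},"required":["commands"]}

```bash
mkdir -p pics; ls
python3 - <<'E'
from workcell import r,viewer
import cv2,numpy as np
np.set_printoptions(precision=4,suppress=True)
s=r.sense();print(s)
for n in("top","side"):
    d=viewer.snapshot(n);cv2.imwrite(f"pics/{n}0.png",d["color"]);np.savez(f"{n}0.npz",**d)
    print(n,d["fx"],d["fy"],d["cx"],d["cy"]);print(d["world_from_camera"])
E
```

```text
pics
{'time': 0.0, 'joints': array([-1.3025,  0.418 , -0.0103,  1.6142,  0.0047,  1.1107, -0.053 ]), 'qd': array([-0.0019,  0.0006, -0.0009,  0.0012, -0.0005,  0.0007, -0.0017]), 'effort': array([  0.0027, -86.4452,   0.6805, -43.4905,   0.0192,   0.0076,
        -0.0001]), 'tool_pos': array([0.1905, 0.5949, 0.2496]), 'tool_rot': array([-3.1404,  0.0001,  2.8318]), 'wrist_force': array([0.2365, 0.335 , 0.0789]), 'wrist_torque': array([-0.0526, -0.0167,  0.0291]), 'finger_force': 0.0, 'width': 0.9956476999647552}
top 382.31350599700437 382.31350599700437 280.33988167134856 208.96076381383156
[[ 0.0183 -0.9988  0.0457  0.4825]
 [-0.9995 -0.0195 -0.0249  0.0459]
 [ 0.0258 -0.0452 -0.9986  0.9151]
 [ 0.      0.      0.      1.    ]]
side 473.34818086511046 473.34818086511046 275.3381520948356 208.925640899161
[[ 0.8294 -0.2743  0.4866  0.0519]
 [-0.5586 -0.3937  0.7301 -0.6419]
 [-0.0087 -0.8773 -0.4798  0.5292]
 [ 0.      0.      0.      1.    ]]
```

View pics/top0.png

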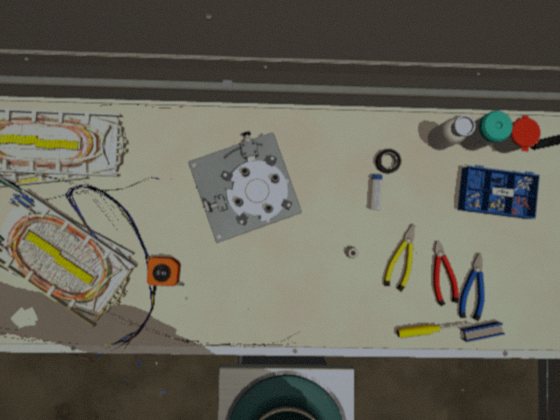

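View pics/side0.png

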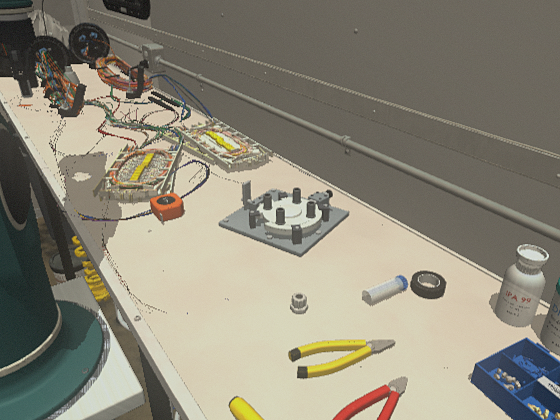

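Run:
```python
import cv2,numpy as np
a=cv2.imread("pics/top0.png")[125:245,185:305];b=cv2.imread("pics/side0.png")[175:260,210:360]
cv2.imwrite("pics/topc.png",cv2.resize(a,None,fx=5,fy=5,interpolation=cv2.INTER_CUBIC))
cv2.imwrite("pics/sidec.png",cv2.resize(b,None,fx=5,fy=5,interpolation=cv2.INTER_CUBIC))
```

```text
(no output)
```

View pics/topc.png

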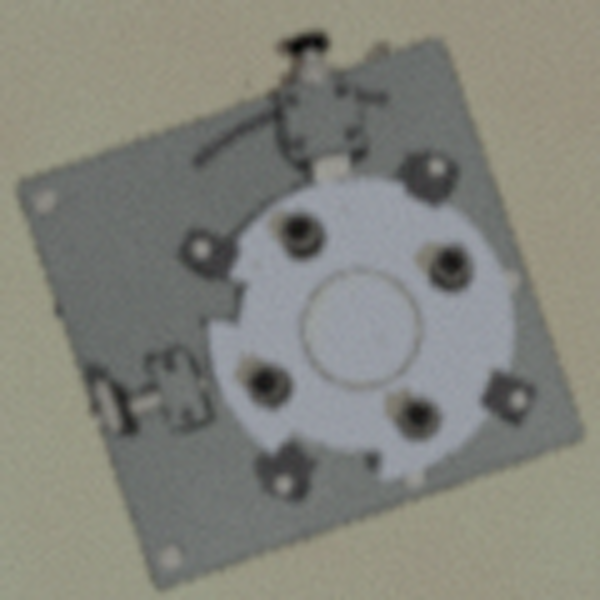

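View pics/sidec.png

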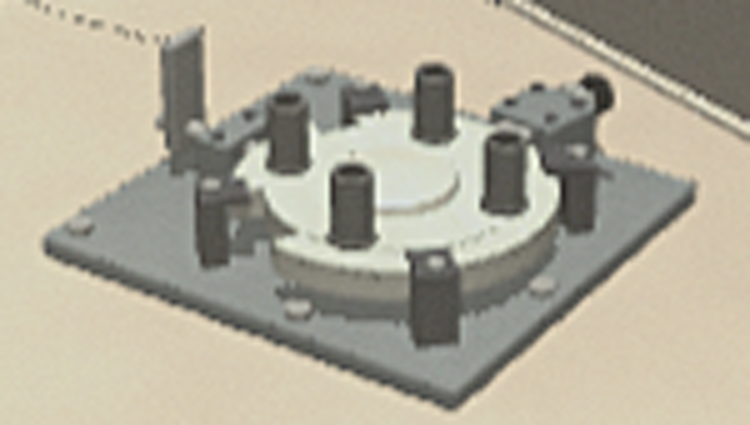

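```bash
cat > h.py <<'E'
import numpy as np
np.set_printoptions(precision=4,suppress=True)
def ray(d,u,v,z):
    T=d["world_from_camera"];q=T[:3,:3]@np.array([(u-d["cx"])/d["fx"],(v-d["cy"])/d["fy"],1]);o=T[:3,3]
    return o+q*(z-o[2])/q[2]
def proj(d,p):
    T=d["world_from_camera"];c=T[:3,:3].T@(np.array(p)-T[:3,3]);return np.array([d["fx"]*c[0]/c[2]+d["cx"],d["fy"]*c[1]/c[2]+d["cy"]])
E
python3 - <<'E'
from h import *
d=np.load("top0.npz");s=np.load("side0.npz")
P=lambda u,v,z:ray(d,u/5+185-.4,v/5+125-.4,z)
S=lambda u,v,z:ray(s,u/5+210-.4,v/5+175-.4,z)
st=np.array([P(*p,.072) for p in[(300,232),(452,265),(418,412),(266,385)]]);c=st.mean(0)
print("stubs",st,"c",c,np.linalg.norm(st-c,axis=1),np.arctan2(*(st-c)[:,1::-1].T))
ss=np.array([S(*p,.072) for p in[(435,70),(503,138),(352,172),(289,99)]]);print("side stubs",ss,ss.mean(0))
print("boss",P(362,328,.048))
k=[P(*p,.012) for p in[(18,185),(440,40),(583,435),(160,590)]]
for a,b in((3,0),(2,1),(0,1),(3,2)):
    v=k[b]-k[a];print("edge",np.linalg.norm(v),np.arctan2(v[1],v[0]))
print("corner mean",np.mean(k,0))
def pol(n,p): v=p-c;print(n,p,np.hypot(v[0],v[1]),np.arctan2(v[1],v[0]))
pol("knob",P(305,45,.033));pol("tip",P(332,165,.033));pol("notch",P(228,300,.04));pol("gap",P(340,460,.04))
pol("tabtop",P(103,400,.08));pol("guide",P(180,388,.04));pol("tab side",S(183,38,.08))
E
```

```text
stubs [[0.6037 0.1055 0.072 ]
 [0.5904 0.0379 0.072 ]
 [0.5249 0.0517 0.072 ]
 [0.5355 0.1189 0.072 ]] c [0.5636 0.0785 0.072 ] [0.0483 0.0486 0.0471 0.0492] [ 0.593  -0.987  -2.5361  2.1788]
side stubs [[0.6054 0.104  0.072 ]
 [0.5908 0.0367 0.072 ]
 [0.5231 0.0482 0.072 ]
 [0.5378 0.1171 0.072 ]] [0.5643 0.0765 0.072 ]
boss [0.5639 0.0781 0.048 ]
edge 0.2028336293428739 0.36178725198868117
edge 0.2003834782001951 0.363919675496249
edge 0.21151335867059767 -1.2125639542807263
edge 0.21194613180955368 -1.2009941985906727
corner mean [0.5745 0.1084 0.012 ]
knob [0.6968 0.1079 0.033 ] 0.13631140901295205 0.217211963487121
tip [0.6408 0.0941 0.033 ] 0.07875939125182033 0.19961248123407513
notch [0.5762 0.1399 0.04  ] 0.06270801279887224 1.3690378070797795
gap [0.5039 0.0871 0.04  ] 0.06038061616855426 2.998249653735307
tabtop [0.5271 0.1888 0.08  ] 0.11623257423307241 1.8908315660364465
guide [0.5354 0.1608 0.04  ] 0.08703135903340005 1.9013932771204292
tab side [0.5234 0.1805 0.08  ] 0.10961575170109895 1.9466195118559204
```

```bash
cat >> h.py <<'E'
from scipy.spatial.transform import Rotation as R
C=np.array([.5639,.0775])
def rel(p0,rot0,p,yaw,roll=np.pi):
    A=R.from_euler('xyz',rot0);B=R.from_euler('xyz',[roll,0,yaw])
    return (A.inv().apply(np.array(p)-p0)*1e3).round(2),np.degrees((A.inv()*B).as_rotvec()).round(2)
def pusher(th,gap=0,r=.049):
    ph=th-np.pi/2;u=lambda a:np.array([np.cos(a),np.sin(a)])
    return np.r_[C+r*u(th)-(.020+gap)*u(ph)],ph+np.pi
E
python3 - <<'E'
from h import *
from workcell import r
s=r.sense();p,y=pusher(2.162,.007);print(p,y)
print(rel(s["tool_pos"],s["tool_rot"],[*p,.17],y))
E
```

```text
[0.5142 0.1031] 3.7327963267948965
(array([-458.23, -369.64,   80.18]), array([ -0.06,  -0.02, -51.62]))
```

{"op": "move_arm", "data": {
  "commands": [
    [[-0.458,-0.37,0.04],[0,0,-51.6],0],
    [[-0.458,-0.37,0.04],[0,0,-51.6],0],
    [[-0.458,-0.37,0.04],[0,0,-51.6],0],
    [[-0.458,-0.37,0.04],[0,0,-51.6],0],
    [[-0.458,-0.37,0.04],[0,0,-51.6],0],
    [[-0.458,-0.37,0.04],[0,0,-51.6],0],
    [[-0.458,-0.37,0.04],[0,0,-51.6],0],
    [[-0.458,-0.37,0.04],[0,0,-51.6],0]
  ]
}}

```text
time: 0.9
tool_pos: [0.3985, 0.279, 0.2246]
tool_rot: [-3.142, 0.0, -2.548]
wrist_force: [1.8, 1.1, -0.3]
width: 0.002
finger_force: 0.0
```

Run:
```python
from h import *
from workcell import r
s=r.sense();p,y=pusher(2.162,.007);print(s["tool_pos"],s["joints"])
print(rel(s["tool_pos"],s["tool_rot"],[*p,.13],y))
```

```text
[0.3985 0.279  0.2246] [-0.6945  0.1989  0.023   1.9779 -0.0055  0.9648  1.496 ]
(array([   2.62, -210.49,   94.64]), array([-0.  ,  0.  ,  0.16]))
```

{"op": "move_arm", "data": {
  "commands": [
    [[0.003,-0.05,0.02],[0,0,0],0],
    [[0.003,-0.1,0.04],[0,0,0],0],
    [[0.003,-0.15,0.06],[0,0,0],0],
    [[0.003,-0.2,0.075],[0,0,0],0],
    [[0.003,-0.21,0.075],[0,0,0],0],
    [[0.003,-0.21,0.075],[0,0,0],0],
    [[0.003,-0.21,0.075],[0,0,0],0],
    [[0.003,-0.21,0.075],[0,0,0],0]
  ]
}}

```text
time: 1.7
tool_pos: [0.5119, 0.1059, 0.1499]
tool_rot: [3.141, 0.0, -2.549]
wrist_force: [-0.7, 0.3, 0.1]
width: -0.0
finger_force: 0.0
```

Run:
```python
from h import *
from workcell import r,viewer
import cv2
s=r.sense();p,y=pusher(2.162,.007);print(s["tool_pos"],s["tool_rot"],s["wrist_force"],s["joints"])
print(rel(s["tool_pos"],s["tool_rot"],[*p,.071],y))
d=viewer.snapshot("wrist");cv2.imwrite("pics/w1.png",d["color"]);np.savez("w1.npz",p=s["tool_pos"],rot=s["tool_rot"],**d);print(d["hand_eye"])
```

```text
[0.5119 0.1059 0.1499] [ 3.1412  0.     -2.5493] [-0.6646  0.2829  0.1395] [-0.3758  0.3635  0.1361  1.9612 -0.0664  0.8211  1.9598]
(array([-0.35, -3.54, 78.87]), array([0.02, 0.  , 0.06]))
[[-0.0002 -0.9584 -0.2853  0.0741]
 [ 1.     -0.0002 -0.0002 -0.0005]
 [ 0.0001 -0.2853  0.9584 -0.1245]
 [ 0.      0.      0.      1.    ]]
```

View pics/w1.png

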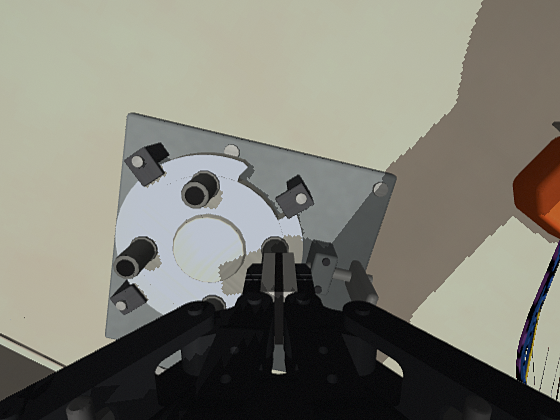

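Run:
```python
from h import *
d=dict(np.load("w1.npz"));T=np.eye(4);T[:3,:3]=R.from_euler('xyz',d["rot"]).as_matrix();T[:3,3]=d["p"]
d["world_from_camera"]=T@d["hand_eye"]
for p in[(194,194),(127,266),(275,243)]:print(ray(d,*p,.072))
print("boss",ray(d,209,248,.048))
for n,p in dict(A=(.5367,.118,.072),far=(.6045,.1048,.072),R=(.5906,.0373,.072),N=(.524,.05,.072),tip=(.5142,.1031,.052)).items():print(n,proj(d,p))
```

```text
[0.5219 0.049  0.072 ]
[0.5893 0.0367 0.072 ]
[0.5211 0.1088 0.072 ]
boss [0.5595 0.0764 0.048 ]
A [273.4963 268.3853]
far [204.471  331.4542]
R [126.9319 267.9788]
N [193.7613 197.5495]
tip [274.0051 220.1416]
```

{"op": "move_arm", "data": {
  "commands": [
    [[0,-0.0035,0],[0,0,0],0],
    [[0,-0.0035,0.02],[0,0,0],0],
    [[0,-0.0035,0.04],[0,0,0],0],
    [[0,-0.0035,0.055],[0,0,0],0],
    [[0,-0.0035,0.067],[0,0,0],0],
    [[0,-0.0035,0.075],[0,0,0],0],
    [[0,-0.0035,0.079],[0,0,0],0],
    [[0,-0.0035,0.079],[0,0,0],0]
  ]
}}

```text
time: 2.55
tool_pos: [0.5143, 0.1019, 0.0707]
tool_rot: [-3.142, -0.0, -2.551]
wrist_force: [-0.0, -0.3, 0.3]
width: -0.001
finger_force: 0.0
```

```bash
cat >> h.py <<'E'
def plan(p0,yaw0,ths,gap=0,z=.071):
    "rows of shift(mm), turn z(deg) for pusher at successive stub angles, from a level commanded pose"
    for t in ths:
        p,y=pusher(t,gap);print(round(t,3),*rel(np.array(p0),[np.pi,0,yaw0],[*p,z],y))
E
python3 - <<'E'
from h import *
from workcell import r
s=r.sense();print(s["tool_pos"],s["tool_rot"],s["wrist_force"])
plan(s["tool_pos"],s["tool_rot"][2],2.162-np.r_[-.07,0:.43:.06])
E
```

```text
[0.5143 0.1019 0.0707] [-3.1416 -0.0002 -2.5507] [-0.0078 -0.3006  0.3398]
2.232 [-4.19 -0.38 -0.34] [ 0.    0.   -4.03]
2.162 [-7.57  1.14 -0.34] [-0.    0.   -0.02]
2.102 [-10.54   2.25  -0.34] [-0.   -0.    3.42]
2.042 [-13.58   3.18  -0.34] [ 0.   -0.    6.86]
1.982 [-16.66   3.93  -0.34] [-0.   -0.   10.29]
1.922 [-19.79   4.49  -0.34] [ 0.   -0.   13.73]
1.862 [-22.94   4.87  -0.34] [ 0.   -0.   17.17]
1.802 [-26.11   5.05  -0.34] [-0.   -0.   20.61]
1.742 [-29.28   5.04  -0.34] [ 0.   -0.   24.05]
```

{"op": "move_arm", "data": {
  "commands": [
    [[-0.0042,0,0],[0,0,0],0],
    [[-0.0076,0.0011,0],[0,0,0],0],
    [[-0.0105,0.0022,0],[0,0,3.4],0],
    [[-0.0136,0.0032,0],[0,0,6.9],0],
    [[-0.0167,0.0039,0],[0,0,10.3],0],
    [[-0.0198,0.0045,0],[0,0,13.7],0],
    [[-0.0229,0.0049,0],[0,0,17.2],0],
    [[-0.0261,0.005,0],[0,0,20.6],0]
  ]
}}

```text
time: 3.35
tool_pos: [0.5331, 0.1209, 0.0711]
tool_rot: [3.141, -0.001, -2.913]
wrist_force: [-5.0, -0.7, 3.7]
width: 0.001
finger_force: 2.3
```

Run:
```python
from h import *
from workcell import r
s=r.sense();print(s["tool_pos"],s["tool_rot"],s["wrist_force"])
p,y=pusher(1.802);print(p,y-2*np.pi)
plan([*p,.0707],y,1.802-np.r_[.06:.5:.06])
```

```text
[0.5331 0.1209 0.0711] [ 3.1414 -0.0007 -2.9126] [-5.0447 -0.7338  3.6722]
[0.5332 0.1206] -2.9103889803846896
1.742 [-2.97  1.11 -0.3 ] [ 0.   -0.    3.44]
1.682 [-6.01  2.04 -0.3 ] [-0.   -0.    6.88]
1.622 [-9.1   2.79 -0.3 ] [-0.   -0.   10.31]
1.562 [-12.22   3.35  -0.3 ] [ 0.   -0.   13.75]
1.502 [-15.37   3.72  -0.3 ] [-0.   -0.   17.19]
1.442 [-18.54   3.9   -0.3 ] [ 0.   -0.   20.63]
1.382 [-21.72   3.9   -0.3 ] [ 0.   -0.   24.06]
1.322 [-24.89   3.7   -0.3 ] [ 0.  -0.  27.5]
```

{"op": "move_arm", "data": {
  "commands": [
    [[-0.003,0.0011,0],[0,0,3.4],0],
    [[-0.006,0.002,0],[0,0,6.9],0],
    [[-0.0091,0.0028,0],[0,0,10.3],0],
    [[-0.0122,0.0034,0],[0,0,13.8],0],
    [[-0.0154,0.0037,0],[0,0,17.2],0],
    [[-0.0185,0.0039,0],[0,0,20.6],0],
    [[-0.0217,0.0039,0],[0,0,24.1],0],
    [[-0.0249,0.0037,0],[0,0,27.5],0]
  ]
}}

```text
time: 4.15
tool_pos: [0.5565, 0.1305, 0.0711]
tool_rot: [3.141, -0.001, 2.891]
wrist_force: [-4.0, 0.6, 2.8]
width: -0.002
finger_force: 2.0
```

Run:
```python
from h import *
from workcell import r,viewer
import cv2
s=r.sense();print(s["tool_pos"],s["tool_rot"],s["wrist_force"])
d=viewer.snapshot("top");np.savez("t2.npz",**d)
cv2.imwrite("pics/t2.png",cv2.resize(d["color"][125:245,185:305],None,fx=5,fy=5,interpolation=cv2.INTER_CUBIC))
p,y=pusher(1.322);print(p,y)
plan([*p,.0707],y,1.322-np.r_[.04:.33:.04])
```

```text
[0.5565 0.1305 0.0711] [ 3.1413 -0.0007  2.891 ] [-4.0414  0.6408  2.8103]
[0.5566 0.1299] 2.8927963267948966
1.282 [-1.98  0.76 -0.3 ] [ 0.   -0.    2.29]
1.242 [-3.98  1.44 -0.3 ] [ 0.   -0.    4.58]
1.202 [-6.01  2.04 -0.3 ] [ 0.   -0.    6.88]
1.162 [-8.06  2.56 -0.3 ] [-0.   -0.    9.17]
1.122 [-10.13   3.    -0.3 ] [-0.   -0.   11.46]
1.082 [-12.22   3.35  -0.3 ] [-0.   -0.   13.75]
1.042 [-14.32   3.62  -0.3 ] [ 0.   -0.   16.04]
1.002 [-16.43   3.8   -0.3 ] [ 0.   -0.   18.33]
```

View pics/t2.png

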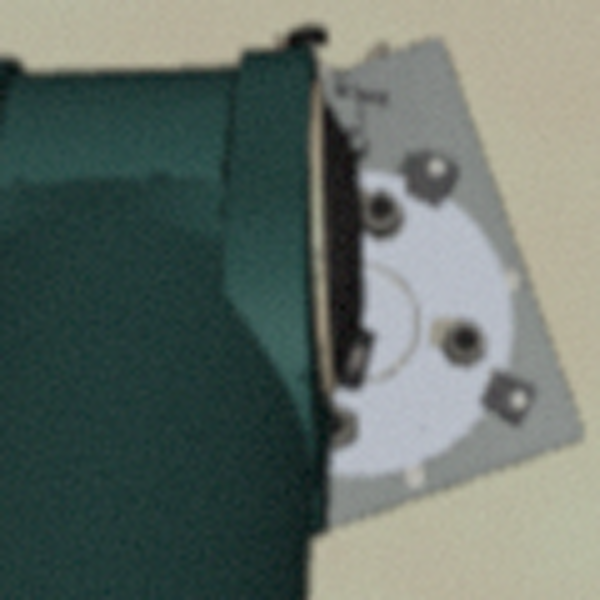

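Run:
```python
from h import *
d=np.load("t2.npz")
P=lambda u,v,z:ray(d,u/5+185-.4,v/5+125-.4,z)
a,b=P(382,212,.072),P(465,338,.072);v=a-b;print(a,b,np.linalg.norm(v),np.arctan2(v[1],v[0]))
```

```text
[0.6134 0.0694 0.072 ] [0.5581 0.0316 0.072 ] 0.0669625932191749 0.600410995023128
```

{"op": "move_arm", "data": {
  "commands": [
    [[-0.002,0.0008,0],[0,0,2.3],0],
    [[-0.004,0.0014,0],[0,0,4.6],0],
    [[-0.006,0.002,0],[0,0,6.9],0],
    [[-0.0081,0.0026,0],[0,0,9.2],0],
    [[-0.0101,0.003,0],[0,0,11.5],0]
  ]
}}

```text
time: 4.7
tool_pos: [0.567, 0.1308, 0.071]
tool_rot: [3.141, -0.001, 2.692]
wrist_force: [-3.8, 0.6, 2.4]
width: -0.001
finger_force: 1.9
```

Run:
```python
from h import *
from workcell import r
s=r.sense();print(s["tool_pos"],s["tool_rot"],s["wrist_force"])
p,y=pusher(1.122);print(p,y)
plan([*p,.0707],y,1.122-np.r_[.01:.081:.01])
```

```text
[0.567  0.1308 0.071 ] [ 3.1414 -0.0006  2.6923] [-3.7778  0.6084  2.3854]
[0.5671 0.1303] 2.6927963267948964
1.112 [-0.49  0.2  -0.3 ] [-0.   -0.    0.57]
1.102 [-0.98  0.39 -0.3 ] [ 0.   -0.    1.15]
1.092 [-1.48  0.58 -0.3 ] [ 0.   -0.    1.72]
1.082 [-1.98  0.76 -0.3 ] [ 0.   -0.    2.29]
1.072 [-2.47  0.94 -0.3 ] [-0.   -0.    2.86]
1.062 [-2.97  1.11 -0.3 ] [-0.   -0.    3.44]
1.052 [-3.48  1.28 -0.3 ] [-0.   -0.    4.01]
1.042 [-3.98  1.44 -0.3 ] [-0.   -0.    4.58]
```

{"op": "move_arm", "data": {
  "commands": [
    [[-0.0005,0.0002,0],[0,0,0.6],0],
    [[-0.001,0.0004,0],[0,0,1.2],0],
    [[-0.0015,0.0006,0],[0,0,1.7],0],
    [[-0.002,0.0008,0],[0,0,2.3],0],
    [[-0.0025,0.0009,0],[0,0,2.9],0],
    [[-0.003,0.0011,0],[0,0,3.4],0]
  ]
}}

```text
time: 5.3
tool_pos: [0.5704, 0.1299, 0.0708]
tool_rot: [-3.142, 0.0, 2.632]
wrist_force: [-3.8, 0.2, 2.8]
width: -0.004
finger_force: 1.9
```

{"op": "move_arm", "data": {
  "commands": [
    [[-0.0005,0.0002,0],[0,0,0.6],0],
    [[-0.001,0.0004,0],[0,0,1.2],0],
    [[-0.0015,0.0006,0],[0,0,1.7],0]
  ]
}}

```text
time: 5.6
tool_pos: [0.572, 0.1295, 0.0707]
tool_rot: [-3.141, 0.0, 2.602]
wrist_force: [-2.5, -0.7, 1.8]
width: 0.002
finger_force: 1.3
```

{"op": "move_arm", "data": {
  "commands": [
    [[-0.0005,0.0002,0],[0,0,0.6],0],
    [[-0.001,0.0004,0],[0,0,1.2],0],
    [[-0.0015,0.0006,0],[0,0,1.7],0]
  ]
}}

```text
time: 5.9
tool_pos: [0.5735, 0.1294, 0.0707]
tool_rot: [-3.141, 0.0, 2.573]
wrist_force: [-3.5, 1.1, 0.8]
width: 0.001
finger_force: 1.2
```

{"op": "move_arm", "data": {
  "commands": [
    [[-0.0005,0.0002,0],[0,0,0.6],0],
    [[-0.001,0.0004,0],[0,0,1.2],0],
    [[-0.0015,0.0006,0],[0,0,1.7],0]
  ]
}}

```text
time: 6.2
tool_pos: [0.5752, 0.1292, 0.0707]
tool_rot: [-3.142, 0.0, 2.543]
wrist_force: [-1.0, 0.5, -1.3]
width: 0.0
finger_force: 0.6
```

{"op": "move_arm", "data": {
  "commands": [
    [[-0.0005,0.0002,0],[0,0,0.6],0],
    [[-0.001,0.0004,0],[0,0,1.2],0]
  ]
}}

```text
time: 6.4
tool_pos: [0.5761, 0.1292, 0.0707]
tool_rot: [3.142, -0.0, 2.522]
wrist_force: [-4.1, 2.4, 0.5]
width: 0.002
finger_force: 2.2
```

Run:
```python
from h import *
from workcell import r,viewer
import cv2
s=r.sense();print(s["tool_pos"],s["tool_rot"],s["wrist_force"])
ims=[]
for n,(a,b,c,e) in dict(top=(120,225,215,305),side=(175,260,210,360)).items():
    d=viewer.snapshot(n);np.savez(f"{n}3.npz",**d);i=d["color"][a:b,c:e]
    ims.append(cv2.resize(i,None,fx=(4 if n=="top" else 2.9),fy=(4 if n=="top" else 2.9),interpolation=cv2.INTER_CUBIC))
h=max(i.shape[0] for i in ims);ims=[cv2.copyMakeBorder(i,0,h-i.shape[0],0,0,cv2.BORDER_CONSTANT) for i in ims]
o=np.hstack(ims);print(o.shape);cv2.imwrite("pics/m3.png",o)
```

```text
[0.5761 0.1292 0.0707] [ 3.1416 -0.0002  2.5222] [-4.0617  2.4443  0.4657]
(420, 795, 3)
```

View pics/m3.png

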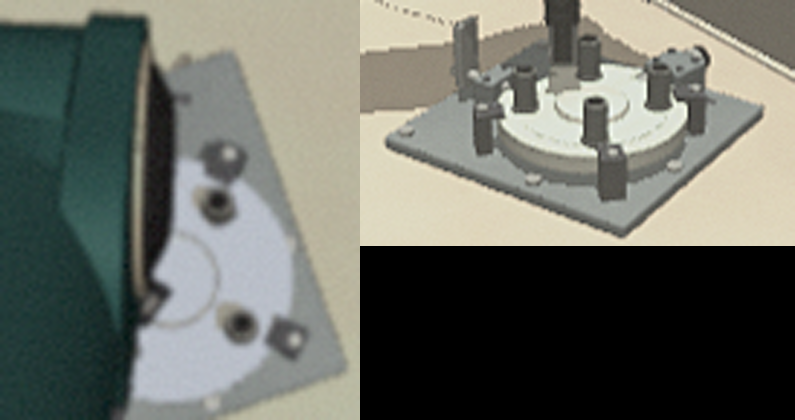

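Run:
```python
from h import *
import cv2
d=np.load("top3.npz")
P=lambda u,v,z:ray(d,u/4+215-.4,v/4+120-.4,z)
a,b=P(217,206,.072),P(241,324,.072);v=a-b;print(a,b,np.linalg.norm(v),np.arctan2(v[1],v[0]))
s0,s3=np.load("side0.npz"),np.load("side3.npz")
for s in(s0,s3):
    g=cv2.cvtColor(s["color"],cv2.COLOR_BGR2GRAY)[184:204,318:340];m=g<45
    ys,xs=np.nonzero(m);print(m.sum(),xs.mean()+318,ys.mean()+184,xs.min()+318,xs.max()+318)
c=np.array([.5639,.0775]);u=np.array([np.cos(.205),np.sin(.205)])
for rr in(.137,.134,.131,.128):print(rr,proj(s0,[*(c+rr*u),.033]))
```

```text
[0.6046 0.0518 0.072 ] [0.5394 0.0373 0.072 ] 0.06683765566461493 0.21926274437964344
2 328.5 193.5 327 330
2 328.5 194.0 328 329
0.137 [328.2835 193.3507]
0.134 [327.4695 193.7758]
0.131 [326.6527 194.2024]
0.128 [325.8331 194.6304]
```

{"op": "move_arm", "data": {
  "commands": [
    [[-0.0003,0.0001,0],[0,0,0.3],0],
    [[-0.0006,0.0002,0],[0,0,0.7],0],
    [[-0.0006,0.0002,0],[0,0,0.7],0]
  ]
}}

```text
time: 6.8
tool_pos: [0.5764, 0.1293, 0.0707]
tool_rot: [-3.141, -0.001, 2.511]
wrist_force: [-5.9, 4.5, 1.1]
width: 0.003
finger_force: 3.3
```

```bash
cat > k.py <<'E'
from h import *
from workcell import r,viewer
import cv2,sys
s=r.sense();print(s["tool_pos"],s["tool_rot"][2],s["wrist_force"])
d=viewer.snapshot("side");np.savez(sys.argv[1],**d)
s0=np.load("side0.npz")
g=lambda s:cv2.cvtColor(s["color"],cv2.COLOR_BGR2GRAY)
for c in s0,d:
    q=g(c)[186:202,318:338];print(q[3:13,2:18])
E
python3 k.py side4.npz
```

```text
[0.5764 0.1293 0.0707] 2.510801312425989 [-5.9487  4.512   1.0644]
[[198 201 202 200 203 208 205 161 164 168 190 213 207 188 162 137]
 [203 201 203 205 207 205 156  75  85  88 123 176 210 207 200 184]
 [206 204 186 189 189 161  66  41  47  51  51 101 192 208 202 200]
 [180 167 138 172 178 163 143  51  53  56  57  71 155 212 202 202]
 [146 136 130 144 149 181 186 146 114  52  57  51 112 214 203 202]
 [144 146 144 133 120 140 145 158 147  51  58  47  87 219 200 200]
 [146 143 147 141  91  81  90 127 144  55  54  47  93 219 204 200]
 [151 145 148 143 119 104 108 144 139  57  43  60 144 214 201 202]
 [126 143 146 149 149 139 130 128 100  58 109 175 194 204 198 199]
 [ 87 116 151 143 140 123 103  86  82 128 188 212 205 200 200 197]]
[[209 209 210 211 213 214 216 217 214 212 211 213 209 196 172 141]
 [211 209 213 213 209 163 169 175 197 216 213 209 211 213 211 196]
 [216 215 194 200 191 120  76  86 132 202 213 210 209 210 210 211]
 [186 173 146 181 188 174 151  53  53 143 225 212 208 206 207 210]
 [154 142 136 151 156 192 195 150  40  74 185 221 211 210 205 210]
 [153 151 149 142 123 148 155 160  71  47 118 222 212 209 209 209]
 [150 152 154 144  95  82  92 134 133  44  96 226 213 210 208 210]
 [156 153 156 152 124 107 118 154 143  51  98 224 212 209 209 210]
 [133 147 154 156 156 146 137 133 105  69 152 221 212 211 206 206]
 [ 90 122 157 153 147 127 107  88  85 133 207 215 210 207 207 205]]
```

{"op": "move_arm", "data": {
  "commands": [
    [[-0.0004,0,0],[0,0,0],0],
    [[-0.0008,0,0],[0,0,0],0],
    [[-0.0008,0,0],[0,0,0],0]
  ]
}}

```text
time: 7.15
tool_pos: [0.5766, 0.1293, 0.0707]
tool_rot: [-3.141, -0.002, 2.511]
wrist_force: [-8.9, 5.5, 4.6]
width: 0.003
finger_force: 5.2
```

{"op": "move_arm", "data": {
  "commands": [
    [[-0.0005,0,0],[0,0,0],0],
    [[-0.001,0,0],[0,0,0],0],
    [[-0.001,0,0],[0,0,0],0],
    [[-0.001,0,0],[0,0,0],0]
  ]
}}

```text
time: 7.55
tool_pos: [0.5771, 0.1294, 0.0707]
tool_rot: [3.142, -0.003, 2.512]
wrist_force: [-10.9, 9.6, 6.1]
width: 0.001
finger_force: 7.2
```

{"op": "move_arm", "data": {
  "commands": [
    [[-0.0003,0,0],[0,0,0],0],
    [[-0.0003,0,0],[0,0,0],0],
    [[-0.0003,0,0],[0,0,0],0],
    [[-0.0003,0,0],[0,0,0],0],
    [[-0.0003,0,0],[0,0,0],0],
    [[-0.0003,0,0],[0,0,0],0]
  ]
}}

```text
time: 8.15
tool_pos: [0.5773, 0.1295, 0.0707]
tool_rot: [3.141, -0.003, 2.512]
wrist_force: [-12.0, 10.4, 6.8]
width: -0.004
finger_force: 7.8
```

{"op": "move_arm", "data": {
  "commands": [
    [[0,0,0],[0,0,0],0],
    [[0,0,0],[0,0,0],0],
    [[0.003,0,0],[0,0,0],0],
    [[0.007,0,0],[0,0,0],0],
    [[0.009,0,0],[0,0,0],0],
    [[0.009,0,-0.02],[0,0,0],0],
    [[0.009,0,-0.05],[0,0,0],0],
    [[0.009,0,-0.08],[0,0,0],0]
  ]
}}

```text
time: 8.95
tool_pos: [0.5711, 0.1324, 0.1516]
tool_rot: [-3.141, 0.0, 2.51]
wrist_force: [0.5, 0.5, -0.3]
width: -0.003
finger_force: 0.0
```

```bash
python3 k.py side5.npz | head -1
python3 - <<'E'
from h import *
from workcell import r
s=r.sense()
a=.362+np.pi/2;u=np.array([np.cos(a),np.sin(a)])
# tool -x faces the centre: tool +x along a -> yaw=a
p=C+.141*u;print(p,a,s["joints"]);print(rel(s["tool_pos"],s["tool_rot"],[*p,.15],a))
E
```

```text
[0.5711 0.1324 0.1516] 2.5100905799790283 [ 0.5092  0.5464 -0.2596]
[0.514  0.2094] 1.9327963267948967 [-0.6495  0.4941  0.4816  1.8079 -0.2838  0.9028  0.8983]
(array([93.06, 26.89,  6.24]), array([ 0.29,  0.12, 33.06]))
```

{"op": "move_arm", "data": {
  "commands": [
    [[0.045,0.013,0],[0,0,8.5],0],
    [[0.08,0.025,0],[0,0,17],0],
    [[0.093,0.027,0],[0,0,25.5],0],
    [[0.093,0.027,0],[0,0,33],0],
    [[0.093,0.027,0],[0,0,33],0],
    [[0.093,0.027,0],[0,0,33],0],
    [[0.093,0.027,0],[0,0,33],0]
  ]
}}

```text
time: 9.7
tool_pos: [0.5123, 0.209, 0.1508]
tool_rot: [3.141, 0.0, 1.937]
wrist_force: [0.9, 0.6, 0.6]
width: -0.006
finger_force: 0.0
```

Run:
```python
from h import *
from workcell import r,viewer
import cv2
s=r.sense();print(s["tool_pos"],s["tool_rot"],s["wrist_force"])
a=.362+np.pi/2;u=np.array([np.cos(a),np.sin(a)]);p=C+.141*u;print(rel(s["tool_pos"],s["tool_rot"],[*p,.06],a))
d=viewer.snapshot("wrist");T=np.eye(4);T[:3,:3]=R.from_euler('xyz',s["tool_rot"]).as_matrix();T[:3,3]=s["tool_pos"]
d["world_from_camera"]=T@d["hand_eye"];np.savez("w6.npz",**d);cv2.imwrite("pics/w6.png",d["color"])
for q in(.116,.120,.112):print(q,proj(d,[*(C+q*u),.08]))
```

```text
[0.5123 0.209  0.1508] [3.1414 0.0003 1.9371] [0.8928 0.5527 0.6299]
(array([-0.24,  1.61, 90.77]), array([0.01, 0.02, 0.25]))
0.116 [282.9518 267.0663]
0.12 [283.002 261.345]
0.112 [282.9021 272.7269]
```

View pics/w6.png

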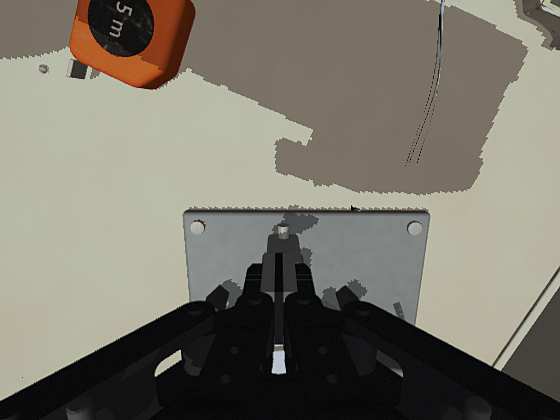

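{"op": "move_arm", "data": {
  "commands": [
    [[0.003,0.0016,0.02],[0,0,0],0],
    [[0.003,0.0016,0.04],[0,0,0],0],
    [[0.003,0.0016,0.06],[0,0,0],0],
    [[0.003,0.0016,0.075],[0,0,0],0],
    [[0.003,0.0016,0.082],[0,0,0],0],
    [[0.003,0.0016,0.082],[0,0,0],0]
  ]
}}

```text
time: 10.35
tool_pos: [0.5124, 0.2125, 0.0682]
tool_rot: [-3.141, 0.0, 1.935]
wrist_force: [0.3, -0.2, 1.0]
width: 0.0
finger_force: 0.0
```

{"op": "move_arm", "data": {
  "commands": [
    [[-0.003,0,0],[0,0,0],0],
    [[-0.006,0,0],[0,0,0],0],
    [[-0.009,0,0],[0,0,0],0],
    [[-0.011,0,0],[0,0,0],0],
    [[-0.013,0,0],[0,0,0],0],
    [[-0.015,0,0],[0,0,0],0],
    [[-0.017,0,0],[0,0,0],0],
    [[-0.019,0,0],[0,0,0],0]
  ]
}}

```text
time: 11.15
tool_pos: [0.5192, 0.1953, 0.0688]
tool_rot: [3.142, -0.0, 1.935]
wrist_force: [-1.1, 3.3, 2.2]
width: 0.002
finger_force: 1.6
```

{"op": "move_arm", "data": {
  "commands": [
    [[-0.001,0,0],[0,0,0],0],
    [[-0.002,0,0],[0,0,0],0],
    [[-0.003,0,0],[0,0,0],0]
  ]
}}

```text
time: 11.45
tool_pos: [0.5203, 0.1923, 0.0688]
tool_rot: [3.141, 0.0, 1.935]
wrist_force: [-0.9, 2.7, 2.8]
width: -0.001
finger_force: 1.5
```

{"op": "move_arm", "data": {
  "commands": [
    [[-0.001,0,0],[0,0,0],0],
    [[-0.002,0,0],[0,0,0],0],
    [[-0.003,0,0],[0,0,0],0],
    [[-0.004,0,0],[0,0,0],0],
    [[-0.005,0,0],[0,0,0],0]
  ]
}}

```text
time: 11.95
tool_pos: [0.5221, 0.1876, 0.0688]
tool_rot: [3.142, 0.0, 1.935]
wrist_force: [-0.6, 2.0, 3.5]
width: -0.001
finger_force: 1.5
```

{"op": "move_arm", "data": {
  "commands": [
    [[-0.0005,0,0],[0,0,0],0],
    [[-0.001,0,0],[0,0,0],0],
    [[-0.0015,0,0],[0,0,0],0],
    [[-0.002,0,0],[0,0,0],0]
  ]
}}

```text
time: 12.35
tool_pos: [0.5228, 0.1858, 0.0688]
tool_rot: [3.142, 0.0, 1.935]
wrist_force: [0.2, 3.6, 2.4]
width: 0.002
finger_force: 1.5
```

Radius is now about 116 mm; it should stop in about 1 mm.

{"op": "move_arm", "data": {
  "commands": [
    [[-0.0005,0,0],[0,0,0],0],
    [[-0.001,0,0],[0,0,0],0],
    [[-0.0015,0,0],[0,0,0],0]
  ]
}}

```text
time: 12.65
tool_pos: [0.523, 0.1852, 0.0688]
tool_rot: [-3.141, -0.001, 1.935]
wrist_force: [-4.3, 10.0, 5.1]
width: -0.002
finger_force: 5.4
```

{"op": "move_arm", "data": {
  "commands": [
    [[-0.0005,0,0],[0,0,0],0],
    [[-0.001,0,0],[0,0,0],0]
  ]
}}

```text
time: 12.85
tool_pos: [0.523, 0.1852, 0.0688]
tool_rot: [-3.141, -0.002, 1.936]
wrist_force: [-6.1, 14.8, 6.6]
width: 0.002
finger_force: 8.0
```

{"op": "move_arm", "data": {
  "commands": [
    [[0.003,0,0],[0,0,0],0],
    [[0.01,0,0],[0,0,0],0],
    [[0.016,0,0],[0,0,0],0],
    [[0.016,0,-0.03],[0,0,0],0],
    [[0.016,0,-0.07],[0,0,0],0],
    [[0.04,0,-0.11],[0,0,0],0],
    [[0.08,0,-0.15],[0,0,0],0],
    [[0.12,0,-0.18],[0,0,0],0]
  ]
}}

```text
time: 13.65
tool_pos: [0.4825, 0.2913, 0.2468]
tool_rot: [3.141, 0.0, 1.933]
wrist_force: [1.0, 0.1, -0.1]
width: -0.001
finger_force: 0.0
```

{"op": "move_arm", "data": {
  "commands": [
    [[0.05,0,0],[0,0,0],0],
    [[0.1,0,0],[0,0,0],0],
    [[0.14,0,0],[0,0,0],0],
    [[0.16,0,0],[0,0,0],0],
    [[0.16,0,0],[0,0,0],0],
    [[0.16,0,0],[0,0,0],0]
  ]
}}

```text
time: 14.25
tool_pos: [0.426, 0.4398, 0.2445]
tool_rot: [-3.141, 0.001, 1.934]
wrist_force: [0.5, -0.9, -1.5]
width: 0.001
finger_force: 0.0
```

Run:
```python
from h import *
from workcell import r,viewer
import cv2
s=r.sense();print(s["tool_pos"],s["wrist_force"])
ims=[]
for n,(a,b,c,e),f in(("top",(125,245,185,305),3.5),("side",(175,260,210,360),2.4)):
    i=viewer.snapshot(n)["color"][a:b,c:e];ims.append(cv2.resize(i,None,fx=f,fy=f,interpolation=cv2.INTER_CUBIC))
h=max(i.shape[0] for i in ims);ims=[cv2.copyMakeBorder(i,0,h-i.shape[0],0,0,cv2.BORDER_CONSTANT) for i in ims]
cv2.imwrite("pics/f.png",np.hstack(ims))
```

```text
[0.426  0.4398 0.2445] [ 0.4966 -0.9102 -1.5135]
```

View pics/f.png

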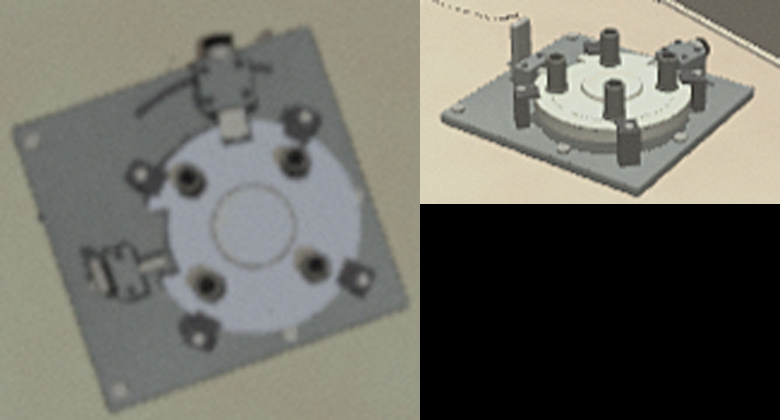

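The final picture shows the plunger seated in the notch (about 234,125) and the bolt nose inside the gap (about 155,262), with its tab up against the guide.

```bash
python3 -c "
from workcell import job_done
print(job_done())"
```

```text
the job is handed in; nothing more can be done
None
```

The job is handed in: the plate is indexed with the plunger dropped into the notch, it was leaned on with about 16 N, the bolt was pushed to its stop, and the arm withdrew clear without going near the loose items.

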